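# Feel the play in the grind lever and pin it in the middle

## Robot

A 6-joint arm with a two-finger parallel gripper is mounted at the origin on the work surface. World frame = base frame: x ahead of the robot, y to its left, z up, the work surface at z = 0. Lengths are in mm, angles in rad, forces in N, time in s.
With the tool pointing down it reaches from about 350 to 875 mm from the base axis. Payload 4.2 kg.
Tool frame: the origin (TCP) lies midway between the tips of the shut fingers; the grasp point (between the pads) lies 19 mm behind it (arm.grip_depth is the distance from the TCP to the grasp point, in mm); z points along the fingers, x is the direction in which the jaws open and shut, and the axes are right-handed (so a half turn about z gives the same grasp; the last joint's range is limited). The gripper opens to 85 mm and grips with 20 to 120 N. Pads are 22 mm wide; open, the fingers measure 114 mm over their backs; the gripper's body (76 mm by 85 mm) begins 54 mm behind the grasp point. The pads swing forward as they close: fully open they stand 13 mm farther back than shut.
Start: joints at [-1.041, 0.385, 0.008, 0, -1.194, -0.259], TCP at [167.205, -602.197, 231.312] pointing down, gripper open.
Joint ranges: [-3.14, 3.14], [-1.21, 2.06], [-1.07, 1.41], [-3.16, 2.05], [-2.99, -0.16], [-3.1, 3.1]. Speed limits (rad/s): [2.79, 2.79, 3.14, 3.14, 3.14, 3.14].

## Interface

Orientations are given as a unit quaternion [x, y, z, w].
In Python, from bench import arm, eyes, find_in, silhouettes gives the robot as it stands. The module is installed in compiled form; this text tells all that it offers.
- The arm moves only by the tool play_rows, never from a script. Its arguments are lists of equal length, an entry for each row: "offset": the shift along the world's x, y, z in mm, a list of three; "turn": the turn about the world's z in rad. In form: {"offset": [[x, y, z], ...], "turn": [turn, ...]}. A call has 1 to 12 rows; each row shifts and turns the pose as measured when the row begins; what a row does not reach is not made up. A row lasts 1/10 s, in which the tool goes at most 50 mm and 8.59 degrees, less where a joint would pass 70% of its speed; a pose out of reach is approached as far as the arm can. A call is refused whole if a number of a shift passes 50 or a number of a turn 0.15, either way. A call with a gripper value outside its range is refused whole. "grip" is the gripper's target within -1 to 1 (fully open at 1, half-way at 0, shut at -1), set as the call begins (left out, the last holds). The fingers move at their own pace and stop on an object; the grip force is fixed at half the most. Time passes only in rows, so rows that do not move let the fingers close. It gives the time, the measured TCP pose, the force and the opening at its end, in the units of the state.
- arm.read_state(): the state, without advancing time (a new reading comes with each control period).
- eyes.get_image(name): name is "scene" or "top" or "wrist"; returns (picture, depth): 420x560x3 uint8, red, green, blue; 420x560 float32, mm along the optical axis (not along the pixel's ray), 0 where there is no reading.
- eyes.camera_params(name): a dict with "camera_matrix" (3x3 intrinsics, pixels), "dist" ([k1, k2, p1, p2, k3] as OpenCV has them; the pictures are not rectified), "camera_from_world" (4x4, takes a point from world to camera coordinates). Camera axes: x right, y down, z forward; pixel columns grow to the right and rows downward; lengths in mm; the calibration is good to about 2 mm. A picture is of the moment at which its call begins: read the wrist's pose just before it. camera_params takes no time and is no camera call; for the wrist camera it gives the pose at the moment of the call.
- arm.job_done(): hands the job in, once; it reports no verdict.
Trained networks look in the newest picture that a camera, given by its name, has taken for a name from the list of things; names that differ only in an ending like _2 or _b are one class to them, and where a whole thing is asked for, a point or a joint stands for the part that bears it (a point fixed in the world has none). Each returns a list of dicts, best first, with "score" (0 to 1); they miss things now and then, are a little off and sometimes report something else, mostly with a low value. They report only what shows in the picture. A call takes as long as a camera call. They do not tell look-alikes from the thing itself.
- find_in(camera, query): "bbox" ([centre column, centre row, width, height] in pixels, round what is visible of it).
- silhouettes(camera, query): "mask" (420x560 bool, what is visible of it) and "bbox" ([centre column, centre row, width, height] in pixels, round what is visible of it).
The state is a dict: "clock": time; "joints": joint angles; "joint_vel": joint speeds; "joint_efforts": joint torques, N m; "position": TCP position; "ee_rot": TCP orientation; "contact_force": force on the tool from outside, world axes, zero at the start; "wrist_torque": the same for the moment, N m; "gripper_width": finger opening in mm.
Only numpy, scipy, OpenCV 4.12 (cv2) and the standard library are available. Lean on these libraries where they do the work, as an engineer would, in place of code of your own. Each camera call takes 0.05 s, during which the arm holds its last target. There are 200 camera calls.

## Task

The grind lever on top of the coffee grinder has free play on the setting collar. Swing the lever gently by its post first clockwise and then counter-clockwise (seen from above), each time until you feel it take up the play and just begin to turn the springy collar by about two degrees (hold it there a moment, never wind the collar more than 5 degrees), then set the lever in the middle of that play. Take the locking pin from its wooden stand and put it through the hole in the lever into the hole beneath, fully home with its shoulder down on the lever, without forcing it, then let go; leave the bowls and other things alone.

Things in the scene. Friction and masses are not known exactly. Their poses are not given: they have to be found in the camera images.
- grinder: Bench coffee grinder, hopper off, fixed to the worktop; foot 180 x 170 mm, round grey body 148 mm across. Origin: centre of its foot on the worktop, on the vertical axis about which collar and lever turn; z up; its front (spout side) is -x. The lever points to the grinder's -x within about 30 degrees.
- collar_mark (a point): Raised lug, 8 mm wide, on the rim of the round knurled setting collar on top of the grinder, 80 mm from the axis, 132 mm above the worktop. A spring holds the collar with the lug at the grinder's +x; counter-clockwise from above moves the lug to the grinder's +y. Spring: 15 N m per rad, about 2.2 N at the lever's post per degree; it springs back when let go.
- lever_hub (a point): Top of the low round hub of the steel lever, 36 mm diameter, on the grinder's axis, 184 mm above the worktop. Within its free play (15 to 35 degrees in all, place not marked) the lever swings easily, about 0.3 N at its post, and stays where left; at either end it meets the collar and must turn it against the spring. The lever's upper face is 177 mm above the worktop.
- lever_post (a point): Middle of the upright round black grip post of the lever: 16 mm diameter, 48 mm tall, standing on the lever's upper face 120 mm from the grinder's axis. The point is 24 mm above that face (201 mm above the worktop).
- lever_hole (a point): Middle of the upper rim of the one hole (12.6 mm) through the lever's 10 mm thick, 80 mm wide plate, 58 mm from the axis on the line to the post. 1 mm beneath is a 12.2 mm hole, 16 mm deep, in a ring carried by the collar; the holes are in line, within about 2 mm, when the lever is at the middle of its free play and the collar at rest. Elsewhere the ring stops the pin.
- pin: Loose steel locking pin, standing in the wooden stand, 60 g. Shank 10 mm diameter, 24 mm long, tapered foot; above it a round grip 16 mm diameter, 40 mm tall, its lower face a shoulder. Origin: centre of the shank's tip; z runs up the pin. Fully home the shoulder sits on the lever and the tip is 153 mm above the worktop; if the holes are not in line the tip stops at 166 mm.
- pin_stand: Wooden block 70 x 70 x 35 mm, fixed, with a 13 mm hole in its middle that holds the pin, shoulder on the block's top (pin tip 11 mm above the worktop). Origin: centre of its underside. It stands left or right of the grinder.
- bowl_a: Bystander: white cupping bowl, rim diameter 90 mm, 60 mm high; leave alone. Origin: centre of its underside.
- bowl_b: Bystander: white cupping bowl like bowl_a; leave alone. Origin: centre of its underside.
- bowl_c: Bystander: white cupping bowl like bowl_a; leave alone. Origin: centre of its underside.
- tumbler: Bystander: orange plastic tumbler, diameter 72 mm, 100 mm high; leave alone. Origin: centre of its underside.
- spoon: Bystander: dark cupping spoon lying flat, origin at the underside of its middle, about 180 mm long; leave alone.
- jar: Bystander: closed amber sample jar, diameter 60 mm, 90 mm high; leave alone. Origin: centre of its underside.
Not all that is in view belongs to the job. Several things have the shape of the pin; the one meant has the colours described above.

How it is judged:
By the outcome, as a careful person would: the job done as asked, in the order asked, and still so for the second after the job is handed in, with the robot touching nothing.
It also fails if it takes over 61 s, if anything falls off the work surface, if the arm or the gripper's body presses on something with over 40 N, if the wrist force passes 120 N, or if a joint passes its speed limit or range.

## Working session

There is one attempt and no reset: what is moved stays moved. The work goes in short steps, Python scripts to look and compute and a tool call to move; the robot and the scene stay as the last step left them, time stands still between calls to the robot, and variables do not carry over. Pictures are saved under pics/ and viewed, on a budget of 10 in all, crops included, one or two more only if the job needs it, and the job is handed in when it is done.

Besides the shell and the picture viewer there is one more tool, called after "Call:" as name(argument=value, ...), one argument or row to a line, values as JSON. play_rows: Moves the arm, as the interface text tells. Its arguments: {"type":"object","properties":{"offset":{"type":"array","items":{"type":"array","items":{"type":"number"}}},"turn":{"type":"array","items":{"type":"number"}},"grip":{"type":"number"}},"required":["offset","turn"]}

```bash
mkdir -p pics; cat > h.py <<'E'
import numpy as np, cv2
from bench import arm, eyes, find_in, silhouettes
def grab(n,save=None):
    p=eyes.camera_params(n); im,d=eyes.get_image(n)
    if save: cv2.imwrite('pics/'+save,cv2.cvtColor(im,cv2.COLOR_RGB2BGR))
    return im,d,p
def w2p(p,P):
    T=p['camera_from_world']; r,_=cv2.Rodrigues(T[:3,:3])
    return cv2.projectPoints(np.atleast_2d(np.float64(P)),r,T[:3,3],np.array(p['camera_matrix']),np.array(p['dist'],float))[0][:,0]
def ray(p,uv):
    T=np.array(p['camera_from_world']); n=cv2.undistortPoints(np.float64(uv).reshape(-1,1,2),np.array(p['camera_matrix']),np.array(p['dist'],float))[:,0]
    return -T[:3,:3].T@T[:3,3], np.c_[n,np.ones(len(n))]@T[:3,:3]
def atz(p,uv,z):
    o,d=ray(p,uv); return o+d*((z-o[2])/d[:,2])[:,None]
def cloud(p,d,mask):
    v,u=np.nonzero(mask&(d>0)); o,r=ray(p,np.c_[u,v]); return o+r*d[v,u][:,None]
E
python3 - <<'E'
from h import *
np.set_printoptions(precision=1,suppress=True)
s=arm.read_state();print({k:np.round(v,3) for k,v in s.items()})
ims=[]
for n in ['scene','top']:
    im,d,p=grab(n,n+'0.png')
    print(n,'cam at',ray(p,[[280,210]])[0])
    for q in ['grinder','lever_post','lever_hub','lever_hole','collar_mark','pin','pin_stand','bowl_a','tumbler','jar','spoon']:
        for r in find_in(n,q)[:4]:
            if r['score']>.3: print(q,round(r['score'],2),np.array(r['bbox']))
E
```

```text
{'clock': np.float64(0.0), 'joints': array([-1. ,  0.4,  0. , -0. , -1.2, -0.3]), 'joint_vel': array([ 0.,  0., -0.,  0.,  0., -0.]), 'joint_efforts': array([ -0. , -39.2,  18.8,   4.2,  -0. ,  -0. ]), 'position': array([ 167. , -601.7,  230.2]), 'ee_rot': array([ 0.6,  0.8,  0. , -0. ]), 'contact_force': array([-1.2, -0.7,  0.5]), 'wrist_torque': array([0., 0., 0.]), 'gripper_width': np.float64(85.428)}
scene cam at [1146.7  427.   641.4]
grinder 0.89 [293.2 237.8 109.  130.8]
lever_post 0.82 [313.  195.   71.7  48.6]
lever_hub 0.89 [313.1 197.8  76.9  49.8]
lever_hole 0.75 [314.3 197.7  73.   52. ]
collar_mark 0.77 [303.6 211.2  86.9  75.7]
collar_mark 0.49 [168.1 222.2  36.6  22.9]
pin 0.56 [422.8 281.6  12.8  14. ]
pin 0.48 [397.8 309.9  15.1  24.2]
pin 0.48 [462.4 281.   14.   20.7]
pin 0.42 [386.8 260.    8.2  22. ]
pin_stand 0.77 [422.2 295.7  41.9  39. ]
bowl_a 0.87 [379.7 353.6  51.8  55.5]
bowl_a 0.72 [235.4 311.4  46.8  46.9]
bowl_a 0.69 [168.8 220.1  33.4  19.6]
tumbler 0.56 [169.5 256.4  40.   52.6]
jar 0.65 [277.8 328.6  33.1  55. ]
spoon 0.47 [336.  236.4  23.3  14.9]
top cam at [ 457.7   17.  1187.8]
grinder 0.89 [287.4 232.1  72.1  89.1]
lever_post 0.96 [278.3 238.3  50.6  72.7]
lever_hub 0.61 [278.5 238.6  45.8  71.3]
lever_hole 0.58 [280.2 240.1  50.4  72.5]
collar_mark 0.87 [287.5 231.6  66.2  90.2]
collar_mark 0.61 [247.5 154.6  25.7  31.1]
pin 0.59 [154.3 296.1  12.5   4.5]
pin 0.53 [177.3 263.8   8.8   2. ]
pin 0.49 [215.3 275.8   7.8   8.5]
pin 0.32 [183.3 263.   35.   30.8]
pin_stand 0.75 [182.3 263.9  36.   26.8]
bowl_a 0.92 [405.9 185.8  36.1  34.2]
bowl_a 0.89 [179.2 180.7  30.9  35.8]
bowl_a 0.73 [283.2 149.   36.8  34. ]
bowl_a 0.41 [279.2 237.2  56.   71.3]
tumbler 0.78 [363.1 153.2  29.7  33.5]
jar 0.65 [246.8 152.5  25.9  27.4]
spoon 0.77 [309.9 290.4  80.8  19.4]
```

View pics/scene0.png

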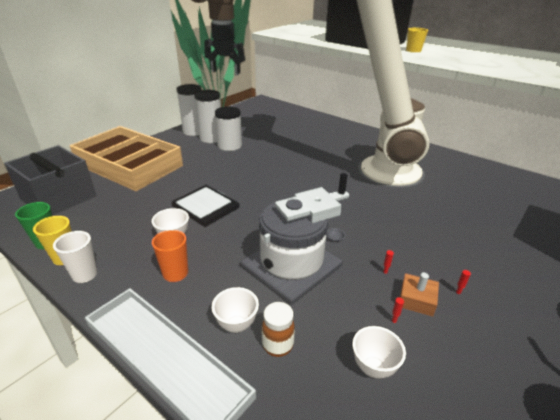

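View pics/top0.png

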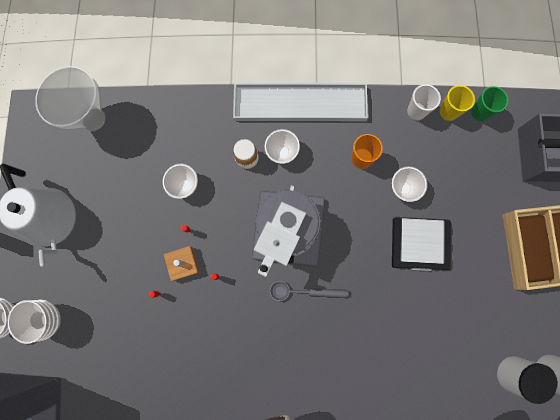

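Candidates for the pin: the steel/grey one in the wooden stand at scene (423,282) / top (177,263). The three red ones, at top (185,228), (214,276) and (154,294), are look-alikes. I'm choosing the steel one in the wooden block and checking it in a close crop.

```bash
python3 - <<'E'
from h import *
np.set_printoptions(precision=1,suppress=True)
im,d,p=grab('top')
b=cv2.cvtColor(im,cv2.COLOR_RGB2BGR)
c=cv2.resize(b[180:300,140:340],None,fx=4,fy=4,interpolation=cv2.INTER_CUBIC)
cv2.imwrite('pics/c1.png',c)
for u,v in [(177,263),(183,263),(288,219),(264,268),(292,188)]:print((u,v),d[v,u],atz(p,[[u,v]],150))
# heights in cloud: near lever
M=np.zeros(d.shape,bool);M[170:300,230:350]=1
P=cloud(p,d,M)
for lo,hi in [(20,60),(110,140),(165,180),(181,188),(205,235)]:
    q=P[(P[:,2]>lo)&(P[:,2]<hi)];print(lo,hi,len(q),q.mean(0) if len(q) else '',(q.min(0),q.max(0)) if len(q) else '')
z=P[:,2];print(np.histogram(z,bins=np.arange(-5,240,5)))
M[:]=0;M[240:285,155:205]=1;P=cloud(p,d,M)
for lo,hi in [(28,42),(50,90)]:
    q=P[(P[:,2]>lo)&(P[:,2]<hi)];print(lo,hi,len(q),q.mean(0) if len(q) else '',(q.min(0),q.max(0)) if len(q) else '')
    print(cv2.minAreaRect(q[:,:2].astype(np.float32)))
E
```

```text
(177, 263) 1113.6956 [[496.5 281.2 150. ]]
(183, 263) 1150.4897 [[496.7 267.3 150. ]]
(288, 219) 1014.0088 [[598.9  29.5 150. ]]
(264, 268) 955.5636 [[487.5  82.8 150. ]]
(292, 188) 1070.2864 [[671.1  20.8 150. ]]
20 60 641 [561.3  -2.5  22.6] (array([ 422.3, -115.3,   20. ]), array([689.1, 121.6,  58.1]))
110 140 41 [587.8   8.9 135.4] (array([522.7, -44.8, 123. ]), array([678.1, 103.8, 140. ]))
165 180 1654 [552.9  49.3 176.1] (array([471.4,  -8.6, 165.2]), array([631.9, 103.9, 180. ]))
181 188 177 [590.4  31.3 183.5] (array([480.1,  13.7, 181. ]), array([623.7,  81.6, 188. ]))
205 235 44 [486.4  80.3 223.6] (array([479.1,  73.8, 217.9]), array([493.8,  86.6, 226.3]))
(array([5934, 3884,  183,  222,  522,  596,   35,    0,    2,    2,    2,
          2,    2,    4,    3,    2,    3,    9,   14,   10,    2,    6,
          3,    0,    0,    4,    5,    4,   28,  297, 1024,  467,    7,
         10,   17,  394, 1243,  202,   32,    1,    2,    2,    0,    0,
          1,   34,    9,    0]), array([ -5,   0,   5,  10,  15,  20,  25,  30,  35,  40,  45,  50,  55,
        60,  65,  70,  75,  80,  85,  90,  95, 100, 105, 110, 115, 120,
       125, 130, 135, 140, 145, 150, 155, 160, 165, 170, 175, 180, 185,
       190, 195, 200, 205, 210, 215, 220, 225, 230, 235]))
28 42 737 [500.4 302.2  34.3] (array([458. , 258.8,  28.3]), array([544.2, 345.3,  41.5]))
((501.0582275390625, 302.6774597167969), (70.63839721679688, 72.92823028564453), 18.558135986328125)
50 90 46 [501.  301.1  70. ] (array([494.4, 294.3,  52.8]), array([507.7, 311. ,  78.5]))
((501.0101013183594, 302.6750793457031), (13.002413749694824, 16.77776527404785), 2.3365840911865234)
```

View pics/c1.png

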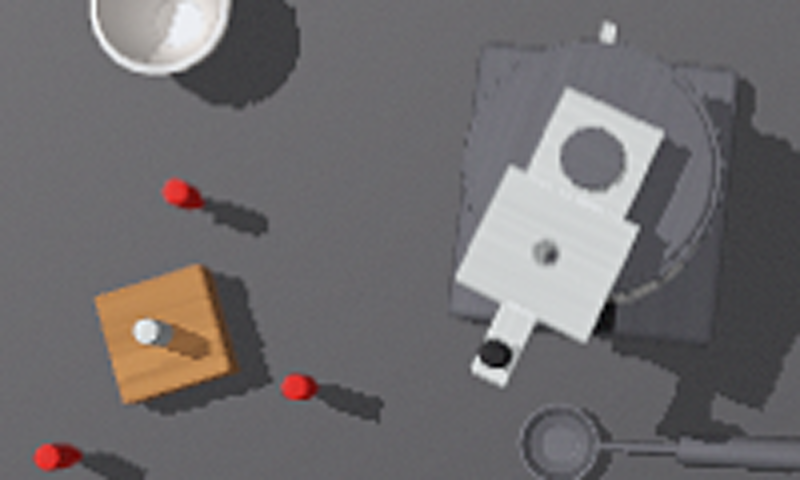

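The crop shows a steel-grey pin in the wooden stand (top px 177,263), while the look-alikes are all red. The hub is at top px (288,219.5), the post at (264,268) and the lug at (292,188).

```bash
python3 - <<'E'
from h import *
from scipy.spatial.transform import Rotation as R
np.set_printoptions(precision=2,suppress=True)
im,d,p=grab('top')
hub=atz(p,[[140+592/4,180+158/4]],184)[0]
post=atz(p,[[140+495/4,180+353/4]],225)[0]
lug=atz(p,[[140+608/4,180+32/4]],134)[0]
hole=atz(p,[[140+545/4,180+252/4]],175)[0]
pin=atz(p,[[140+146/4,180+330/4]],75)[0]
print('hub',hub,'post',post,np.hypot(*(post-hub)[:2]),'lug',lug,np.hypot(*(lug-hub)[:2]),'hole',hole,np.hypot(*(hole-hub)[:2]),'pin',pin)
for n,v in [('post',post-hub),('hole',hole-hub),('lug',lug-hub)]: print(n,np.degrees(np.arctan2(v[1],v[0])))
s=arm.read_state();x=R.from_quat(s['ee_rot']).as_matrix();print(x,s['position'],np.degrees(np.arctan2(x[1,0],x[0,0])),s['joints'])
p=eyes.camera_params('wrist');T=np.linalg.inv(p['camera_from_world']);print(T, x.T@(T[:3,3]-s['position']))
E
```

```text
hub [593.21  29.13 184.  ] post [484.81  78.56 225.  ] 119.13666901813774 lug [674.43  20.82 134.  ] 81.64232957050957 hole [541.91  54.87 175.  ] 57.39605174671568 pin [500.54 301.6   75.  ]
post 155.48519691542597
hole 153.3531635502864
lug -5.839585750366771
[[-0.27  0.96 -0.  ]
 [ 0.96  0.27  0.  ]
 [ 0.    0.   -1.  ]] [ 167.21 -602.19  231.31] 105.5158996721665 [-1.04  0.38  0.01 -0.   -1.19 -0.26]
[[  -0.27    0.93    0.27   99.63]
 [   0.96    0.26    0.07 -620.96]
 [   0.      0.28   -0.96  375.37]
 [   0.      0.      0.      1.  ]] [  -0.01  -70.13 -144.07]
```

Call:
play_rows(
  offset=[
    [20,44,6],
    [20,44,6],
    [20,44,6],
    [20,44,6],
    [20,44,6],
    [20,44,6],
    [20,44,6],
    [20,44,6],
    [20,44,6],
    [20,44,6],
    [20,44,6],
    [20,44,6],
  ],
  turn=[-0.06,-0.06,-0.06,-0.06,-0.06,-0.06,-0.06,-0.06,-0.06,-0.06,-0.06,-0.06],
  grip=1,
)

```text
clock: 2.5
position: [407.4, -62.0, 304.7]
ee_rot: [0.857, 0.515, 0.004, 0.002]
contact_force: [1.1, -1.0, 0.3]
gripper_width: 85.5
```

Call:
play_rows(
  offset=[
    [20,37,0],
    [20,37,0],
    [20,37,0],
    [14,26,0],
    [0,0,0],
    [0,0,0],
  ],
  turn=[0,0,0,0,0,0],
)

```text
clock: 3.1
position: [485.0, 87.2, 306.9]
ee_rot: [0.855, 0.518, 0.007, 0.003]
contact_force: [-0.0, -0.5, 0.0]
gripper_width: 85.3
```

```bash
python3 - <<'E'
from h import *
from scipy.spatial.transform import Rotation as R
np.set_printoptions(precision=2,suppress=True)
s=arm.read_state();x=R.from_quat(s['ee_rot']).as_matrix();print(s['position'],np.degrees(np.arctan2(x[1,0],x[0,0])),s['joints'],s['contact_force'])
im,d,p=grab('wrist','w1.png')
for q in ['lever_post','lever_hub','collar_mark']:
    print(q,[(round(r['score'],2),np.array(r['bbox'])) for r in find_in('wrist',q)[:2]])
print('proj hub,post,hole,lug',w2p(p,[[593.2,29.1,184],[484.8,78.6,225],[541,53.5,177],[674,21,134]]))
P=cloud(p,d,np.ones(d.shape,bool));q=P[(P[:,2]>218)&(P[:,2]<232)];print(len(q),np.median(q,0),q.min(0),q.max(0))
E
```

```text
[485.03  87.22 306.95] 62.4652606706187 [ 0.51  0.1  -0.19  0.   -1.27 -2.56] [-0.01 -0.48  0.04]
lever_post [(0.69, array([278.1, 258.6,  80.1, 145.7]))]
lever_hub [(0.7, array([279.4, 259.6,  81.4, 143.9])), (0.21, array([202. , 169.7, 117.8,  73.6]))]
collar_mark [(0.68, array([283.6, 263.9, 125.8, 156.1]))]
proj hub,post,hole,lug [[280.81 309.45]
 [272.89 216.19]
 [278.25 257.69]
 [303.92 334.65]]
309 [484.84  81.68 226.14] [477.77  73.25 218.41] [493.29  88.85 228.22]
```

View pics/w1.png

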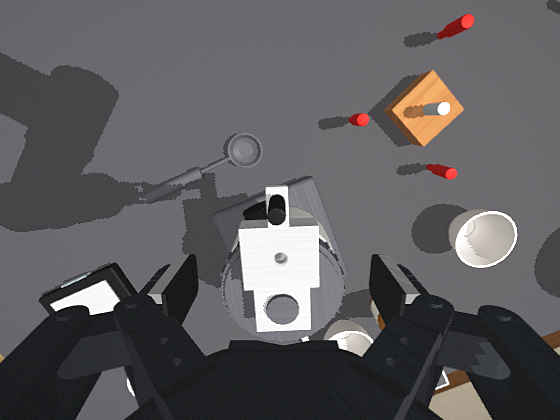

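Wrist view: the post is at (276,205), the hub at (281,309) and the hole at (281,258), which matches the projected map. Joint 6 is near its limit, so I'll flip half a turn before grasping.

Call:
play_rows(
  offset=[
    [0,-0.6,-3],
    [0,-0.6,-3],
    [0,-0.6,-3],
    [0,-0.6,-3],
    [0,-0.6,-3],
    [0,-0.6,-3],
    [0,-0.6,-3],
    [0,-0.6,-3],
    [0,-0.6,-3],
    [0,-0.6,-3],
    [0,-0.6,-3],
    [0,0,-3],
  ],
  turn=[0.149,0.149,0.149,0.149,0.149,0.149,0.149,0.149,0.149,0.149,0.149,0.149],
)

```text
clock: 4.5
position: [480.5, 66.7, 275.4]
ee_rot: [0.125, 0.992, 0.011, -0.004]
contact_force: [-0.7, 0.0, 0.5]
gripper_width: 85.2
```

Call:
play_rows(
  offset=[
    [0,0,-2],
    [0,0,-2],
    [0,0,-2],
    [0,0,0],
    [0,0,0],
    [0,0,0],
    [0,0,0],
    [0,0,0],
    [0,0,0],
    [0,0,0],
    [0,0,0],
  ],
  turn=[0.149,0.149,0.149,0.149,0.149,0.149,0.149,0.149,0.149,0.149,0],
  grip=0.1,
)

```text
clock: 5.6
position: [476.2, 55.4, 273.0]
ee_rot: [-0.585, 0.811, 0.006, -0.008]
contact_force: [0.2, -0.7, 0.7]
gripper_width: 47.0
```

```bash
cat > st.py <<'E'
import numpy as np
from bench import arm
from scipy.spatial.transform import Rotation as R
C=np.array([593.2,29.1])
s=arm.read_state();x=R.from_quat(s['ee_rot']).as_matrix();p=s['position'];v=p[:2]-C
a=np.arctan2(v[1],v[0]);t=np.array([-np.sin(a),np.cos(a)]);f=s['contact_force']
print('t%.2f'%s['clock'],'pos',np.round(p,2),'yaw %.2f'%(np.degrees(np.arctan2(x[1,0],x[0,0]))%360),'ang %.2f r %.1f'%(np.degrees(a),np.hypot(*v)),
 'Ft %.2f Fr %.2f Fz %.2f'%(f[:2]@t,f[:2]@v/np.hypot(*v),f[2]),'w %.1f'%s['gripper_width'],'tilt',np.round(x[:2,2],3),'tq',np.round(s['wrist_torque'],2),'j',np.round(s['joints'],2))
E
python3 st.py
```

```text
t5.60 pos [476.25  55.41 273.  ] yaw 251.56 ang 167.32 r 119.9 Ft 0.62 Fr -0.36 Fz 0.69 w 47.0 tilt [-0.02   0.001] tq [-0.02 -0.05  0.06] j [ 0.45  0.11 -0.25 -0.01 -1.23  0.8 ]
```

Call:
play_rows(
  offset=[
    [4,12,0],
    [4.8,13,0],
    [0,0,0],
  ],
  turn=[-0.06,-0.061,0],
)

```text
clock: 5.9
position: [484.5, 78.6, 274.1]
ee_rot: [-0.527, 0.85, 0.007, -0.006]
contact_force: [-0.5, 0.4, 0.6]
gripper_width: 46.8
```

```bash
python3 st.py
```

```text
t5.90 pos [484.47  78.59 274.07] yaw 243.62 ang 155.53 r 119.5 Ft -0.13 Fr 0.61 Fz 0.62 w 46.8 tilt [-0.018  0.005] tq [ 0.01 -0.06  0.01] j [ 0.48  0.13 -0.22 -0.01 -1.23  0.63]
```

Call:
play_rows(
  offset=[
    [0.3,1,-30],
    [0,1,-30],
    [0,0,-18],
    [0,0,-6],
    [0,0,0],
  ],
  turn=[0.01,0,0,0,0],
)

```text
clock: 6.4
position: [484.2, 77.4, 190.0]
ee_rot: [-0.529, 0.849, 0.006, -0.004]
contact_force: [-0.9, -0.9, 1.2]
gripper_width: 46.9
```

```bash
python3 st.py
```

```text
t6.40 pos [484.16  77.4  189.96] yaw 243.85 ang 156.11 r 119.3 Ft 1.14 Fr 0.45 Fz 1.23 w 46.9 tilt [-0.013  0.006] tq [-0.03 -0.04  0.07] j [ 0.48  0.2  -0.36 -0.01 -1.02  0.64]
```

Call:
play_rows(
  offset=[
    [1,3,0],
    [0,0,0],
    [0,0,0],
  ],
  turn=[0.01,0,0],
)

```text
clock: 6.7
position: [486.7, 80.6, 192.8]
ee_rot: [-0.533, 0.846, 0.005, -0.002]
contact_force: [-0.1, 0.1, -0.2]
gripper_width: 46.8
```

Call:
play_rows(
  offset=[
    [0,0,0],
    [0,0,0],
    [0,0,0],
    [0,0,0],
    [0,0,0],
    [0,0,0],
  ],
  turn=[0,0,0,0,0,0],
  grip=-1,
)

```text
clock: 7.3
position: [487.3, 80.9, 194.3]
ee_rot: [-0.533, 0.846, 0.005, -0.0]
contact_force: [0.0, 0.5, 0.5]
gripper_width: 14.5
```

```bash
python3 st.py
```

```text
t7.30 pos [487.33  80.88 194.28] yaw 244.46 ang 153.94 r 117.9 Ft -0.46 Fr 0.19 Fz 0.47 w 14.5 tilt [-0.006  0.008] tq [-0.1   0.03 -0.03] j [ 0.49  0.2  -0.35 -0.01 -1.02  0.64]
```

Call:
play_rows(
  offset=[
    [1.4,2.8,-0.5],
    [1.5,2.7,-0.5],
    [0,0,0],
  ],
  turn=[-0.026,-0.026,0],
)

```text
clock: 7.6
position: [490.4, 86.9, 194.3]
ee_rot: [-0.509, 0.861, 0.005, -0.0]
contact_force: [0.1, -0.5, -1.4]
gripper_width: 14.0
```

```bash
python3 st.py
```

```text
t7.60 pos [490.36  86.87 194.27] yaw 241.25 ang 150.67 r 118.0 Ft 0.40 Fr -0.28 Fz -1.44 w 14.0 tilt [-0.005  0.009] tq [-0.21 -0.08 -0.03] j [ 0.5   0.2  -0.35 -0.01 -1.02  0.58]
```

```bash
python3 - <<'E'
from h import *
im,d,p=grab('wrist','w2.png')
E
```

```text
(no output)
```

View pics/w2.png

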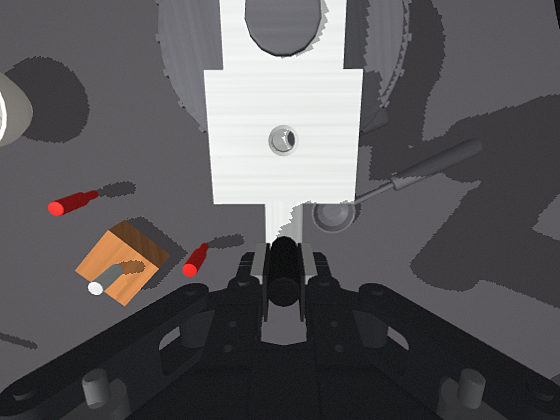

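The post is firmly between the pads at (285,270). The lever hole at (284,140) shows the ring only partly open beneath it. Continuing clockwise.

Call:
play_rows(
  offset=[
    [1.6,2.6,-0.2],
    [1.6,2.6,-0.2],
    [0,0,0],
  ],
  turn=[-0.026,-0.026,0],
)

```text
clock: 7.95
position: [493.6, 92.5, 194.2]
ee_rot: [-0.485, 0.874, 0.005, 0.0]
contact_force: [0.0, 0.3, 1.6]
gripper_width: 14.2
```

```bash
python3 st.py
```

```text
t7.95 pos [493.61  92.52 194.25] yaw 238.08 ang 147.51 r 118.1 Ft -0.24 Fr 0.12 Fz 1.56 w 14.2 tilt [-0.005  0.009] tq [-0.12  0.16 -0.05] j [ 0.5   0.21 -0.34 -0.01 -1.02  0.52]
```

Call:
play_rows(
  offset=[
    [1.7,2.5,-0.2],
    [1.7,2.5,-0.2],
    [0,0,0],
  ],
  turn=[-0.026,-0.026,0],
)

```text
clock: 8.25
position: [496.3, 96.8, 194.2]
ee_rot: [-0.461, 0.887, 0.005, -0.001]
contact_force: [-2.3, -1.7, 2.7]
gripper_width: 14.1
```

```bash
python3 st.py
```

```text
t8.25 pos [496.34  96.78 194.21] yaw 234.93 ang 145.06 r 118.2 Ft 2.68 Fr 0.92 Fz 2.72 w 14.1 tilt [-0.007  0.007] tq [-0.35  0.39  0.23] j [ 0.51  0.22 -0.33 -0.01 -1.03  0.46]
```

Call:
play_rows(
  offset=[
    [1.3,1.9,-0.2],
    [0.5,0.7,-0.2],
    [0.5,0.7,-0.2],
  ],
  turn=[-0.014,0,0],
)

```text
clock: 8.55
position: [497.4, 98.3, 194.1]
ee_rot: [-0.455, 0.891, 0.004, -0.003]
contact_force: [-4.0, -3.0, 5.2]
gripper_width: 14.3
```

```bash
python3 st.py
```

```text
t8.55 pos [497.36  98.32 194.1 ] yaw 234.07 ang 144.16 r 118.2 Ft 4.81 Fr 1.50 Fz 5.23 w 14.3 tilt [-0.01   0.004] tq [-0.77  0.87  0.17] j [ 0.51  0.22 -0.32 -0.01 -1.03  0.44]
```

Call:
play_rows(
  offset=[
    [0.3,0.5,0.2],
    [0.3,0.5,0.2],
    [0.3,0.5,0.2],
    [0.3,0.5,0.2],
    [0.3,0.5,0.2],
    [0.3,0.5,0.2],
  ],
  turn=[0,0,0,0,0,0],
)

```text
clock: 9.15
position: [497.6, 98.8, 194.2]
ee_rot: [-0.453, 0.891, 0.003, -0.006]
contact_force: [-3.1, -5.4, 3.1]
gripper_width: 14.2
```

```bash
python3 st.py; python3 - <<'E'
from h import *
im,d,p=grab('top'); c=cv2.cvtColor(im[180:200,275:310],cv2.COLOR_RGB2GRAY).astype(float)
w=np.clip(c-150,0,None); v,u=np.mgrid[180:200,275:310]; uv=[[(w*u).sum()/w.sum(),(w*v).sum()/w.sum()]]; l=atz(p,uv,134)[0]; print(uv,l,np.degrees(np.arctan2(l[1]-29.1,l[0]-593.2)))
E
```

```text
t9.15 pos [497.64  98.79 194.19] yaw 233.94 ang 143.90 r 118.3 Ft 6.18 Fr -0.65 Fz 3.13 w 14.2 tilt [-0.014  0.   ] tq [-1.07  0.47  0.16] j [ 0.51  0.22 -0.32 -0.01 -1.04  0.43]
[[np.float64(293.0721518987342), np.float64(188.1481012658228)]] [674.08196794  18.30909581 134.        ] -7.599266106710952
```

Call:
play_rows(
  offset=[
    [-2.9,-4.1,0],
    [-2.7,-4.2,0],
    [-2.5,-4.3,0],
    [-2.3,-4.4,0],
    [-2.1,-4.5,0],
    [-1.9,-4.6,0],
    [0,0,0],
  ],
  turn=[0.042,0.042,0.042,0.042,0.042,0.042,0],
)

```text
clock: 9.9
position: [485.1, 76.0, 194.2]
ee_rot: [-0.562, 0.827, 0.005, -0.002]
contact_force: [-1.4, -3.0, 2.1]
gripper_width: 14.6
```

```bash
python3 st.py
```

```text
t9.90 pos [485.09  75.97 194.2 ] yaw 248.37 ang 156.56 r 117.8 Ft 3.26 Fr 0.09 Fz 2.13 w 14.6 tilt [-0.009  0.006] tq [-0.7   0.51 -0.28] j [ 0.48  0.19 -0.36 -0.01 -1.02  0.72]
```

Call:
play_rows(
  offset=[
    [0,0,0],
    [0,0,0],
  ],
  turn=[0,0],
)

```text
clock: 10.1
position: [485.2, 76.3, 194.2]
ee_rot: [-0.561, 0.828, 0.005, -0.002]
contact_force: [-2.2, -1.9, 3.3]
gripper_width: 14.5
```

```bash
python3 st.py
```

```text
t10.10 pos [485.23  76.3  194.2 ] yaw 248.20 ang 156.39 r 117.8 Ft 2.60 Fr 1.22 Fz 3.26 w 14.5 tilt [-0.009  0.006] tq [-0.68  0.66 -0.24] j [ 0.48  0.19 -0.36 -0.01 -1.02  0.72]
```

```bash
cat > lug.py <<'E'
from h import *
for _ in range(2):
    im,d,p=grab('top'); c=cv2.cvtColor(im[180:200,275:310],cv2.COLOR_RGB2GRAY).astype(float)
    w=np.clip(c-150,0,None); v,u=np.mgrid[180:200,275:310]; uv=[[(w*u).sum()/w.sum(),(w*v).sum()/w.sum()]]; l=atz(p,uv,134)[0]; print(np.round(uv,2),'lug %.2f'%np.degrees(np.arctan2(l[1]-29.1,l[0]-593.2)))
E
python3 st.py;python3 lug.py
```

```text
t10.10 pos [485.23  76.3  194.2 ] yaw 248.20 ang 156.39 r 117.8 Ft 2.60 Fr 1.22 Fz 3.26 w 14.5 tilt [-0.009  0.006] tq [-0.68  0.66 -0.24] j [ 0.48  0.19 -0.36 -0.01 -1.02  0.72]
[[291.74 187.77]] lug -5.36
[[291.74 187.77]] lug -5.36
```

Call:
play_rows(
  offset=[
    [-1.2,-3,0],
    [-1.2,-3,0],
    [0,0,0],
  ],
  turn=[0.015,0.015,0],
)

```text
clock: 10.5
position: [483.2, 71.1, 194.2]
ee_rot: [-0.575, 0.818, 0.005, -0.001]
contact_force: [-3.2, -1.4, 3.3]
gripper_width: 14.5
```

```bash
python3 st.py
```

```text
t10.50 pos [483.18  71.05 194.21] yaw 250.15 ang 159.13 r 117.7 Ft 2.43 Fr 2.49 Fz 3.28 w 14.5 tilt [-0.008  0.008] tq [-0.49  0.59 -0.16] j [ 0.47  0.19 -0.37 -0.01 -1.02  0.76]
```

Call:
play_rows(
  offset=[
    [-1.4,-2.9,0.2],
    [-1.3,-3,0.2],
    [0,0,0],
  ],
  turn=[0.02,0.02,0],
)

```text
clock: 10.8
position: [481.2, 65.2, 194.2]
ee_rot: [-0.593, 0.805, 0.005, -0.0]
contact_force: [-2.4, 0.0, 1.5]
gripper_width: 14.2
```

```bash
python3 st.py
```

```text
t10.80 pos [481.23  65.23 194.21] yaw 252.73 ang 162.12 r 117.7 Ft 0.73 Fr 2.30 Fz 1.49 w 14.2 tilt [-0.006  0.008] tq [-0.2   0.53 -0.07] j [ 0.46  0.18 -0.37 -0.01 -1.02  0.81]
```

Call:
play_rows(
  offset=[
    [-1.1,-3,0.1],
    [-1.1,-3,0.1],
    [0,0,0],
  ],
  turn=[0.024,0.024,0],
)

```text
clock: 11.1
position: [479.5, 59.0, 194.2]
ee_rot: [-0.614, 0.789, 0.005, 0.0]
contact_force: [-0.9, -0.8, -0.1]
gripper_width: 14.2
```

```bash
python3 st.py
```

```text
t11.10 pos [479.53  59.02 194.24] yaw 255.75 ang 165.26 r 117.5 Ft 0.95 Fr 0.64 Fz -0.14 w 14.2 tilt [-0.006  0.008] tq [-0.19  0.34  0.01] j [ 0.45  0.18 -0.38 -0.01 -1.02  0.88]
```

Call:
play_rows(
  offset=[
    [-0.9,-3.1,0],
    [-0.9,-3.1,0],
    [0,0,0],
  ],
  turn=[0.026,0.026,0],
)

```text
clock: 11.4
position: [478.1, 52.7, 194.3]
ee_rot: [-0.635, 0.772, 0.005, 0.001]
contact_force: [-0.0, -0.9, 1.8]
gripper_width: 14.3
```

```bash
python3 st.py
```

```text
t11.40 pos [478.14  52.68 194.26] yaw 258.86 ang 168.42 r 117.4 Ft 0.86 Fr -0.13 Fz 1.78 w 14.3 tilt [-0.005  0.008] tq [-0.2  0.2 -0. ] j [ 0.44  0.17 -0.38 -0.01 -1.01  0.94]
```

Call:
play_rows(
  offset=[
    [-0.7,-3.1,0],
    [-0.6,-3.1,0],
    [0,0,0],
  ],
  turn=[0.026,0.026,0],
)

```text
clock: 11.7
position: [477.1, 46.7, 194.2]
ee_rot: [-0.655, 0.756, 0.005, 0.001]
contact_force: [-0.3, 0.5, 0.1]
gripper_width: 14.2
```

```bash
python3 st.py
```

```text
t11.70 pos [477.14  46.66 194.25] yaw 261.85 ang 171.39 r 117.4 Ft -0.43 Fr 0.32 Fz 0.14 w 14.2 tilt [-0.005  0.008] tq [-0.2   0.2   0.05] j [ 0.43  0.17 -0.39 -0.01 -1.01  1.  ]
```

Call:
play_rows(
  offset=[
    [-0.4,-2.4,0],
    [-0.4,-2.4,0],
    [0,0,0],
  ],
  turn=[0.02,0.02,0],
)

```text
clock: 12.0
position: [476.7, 43.1, 194.2]
ee_rot: [-0.67, 0.742, 0.005, 0.002]
contact_force: [-1.2, 2.0, 0.3]
gripper_width: 14.1
```

```bash
python3 st.py
```

```text
t12.00 pos [476.69  43.08 194.25] yaw 264.21 ang 173.16 r 117.3 Ft -1.89 Fr 1.41 Fz 0.32 w 14.1 tilt [-0.004  0.01 ] tq [ 0.3   0.23 -0.26] j [ 0.42  0.17 -0.39 -0.01 -1.01  1.05]
```

```bash
python3 lug.py
```

```text
[[290.25 187.56]] lug -2.90
[[290.28 187.59]] lug -2.95
```

Call:
play_rows(
  offset=[
    [0,-0.5,0],
    [0,-0.4,0],
    [0,-0.4,0],
    [0,-0.4,0],
    [0,-0.4,0],
  ],
  turn=[0,0,0,0,0],
)

```text
clock: 12.6
position: [476.6, 42.3, 194.2]
ee_rot: [-0.671, 0.742, 0.006, 0.002]
contact_force: [-0.8, 4.2, 1.5]
gripper_width: 14.5
```

```bash
python3 st.py; python3 lug.py
```

```text
t12.60 pos [476.62  42.27 194.25] yaw 264.24 ang 173.55 r 117.3 Ft -4.06 Fr 1.26 Fz 1.47 w 14.5 tilt [-0.004  0.012] tq [ 0.98  0.48 -0.08] j [ 0.42  0.17 -0.39 -0.01 -1.01  1.06]
[[289.96 187.68]] lug -2.45
[[289.97 187.68]] lug -2.46
```

Call:
play_rows(
  offset=[
    [0.7,4.8,0],
    [0.9,4.8,0],
    [1.1,4.8,0],
    [1.3,4.8,0],
    [1.5,4.6,0],
    [1.4,3.8,0],
    [0,0,0],
    [0,0,0],
  ],
  turn=[-0.043,-0.043,-0.043,-0.043,-0.043,-0.04,0,0],
)

```text
clock: 13.5
position: [482.2, 68.0, 194.3]
ee_rot: [-0.571, 0.821, 0.004, -0.0]
contact_force: [-0.8, 2.8, 1.6]
gripper_width: 14.0
```

```bash
python3 st.py; python3 lug.py; python3 - <<'E'
from h import *
im,d,p=grab('wrist','w3.png'); b=cv2.imread('pics/w3.png')
cv2.imwrite('pics/w3c.png',cv2.resize(b[90:230,200:370],None,fx=4,fy=4,interpolation=cv2.INTER_CUBIC))
print(p['camera_from_world'].tolist())
E
```

```text
t13.50 pos [482.17  67.95 194.27] yaw 249.59 ang 160.71 r 117.6 Ft -2.37 Fr 1.72 Fz 1.62 w 14.0 tilt [-0.006  0.007] tq [0.72 0.41 0.3 ] j [ 0.47  0.19 -0.37 -0.01 -1.02  0.75]
[[291.7  187.75]] lug -5.29
[[291.7  187.74]] lug -5.28
[[-0.34903387152787985, -0.9370994965334021, -0.004459834425574396, 232.79191831005772], [-0.8988479288143855, 0.3334330098704152, 0.2844201624267252, 382.9773824570909], [-0.26504293499798964, 0.10328098336867099, -0.9586893558823169, 464.90181068340894], [0.0, 0.0, 0.0, 1.0]]
```

View pics/w3c.png

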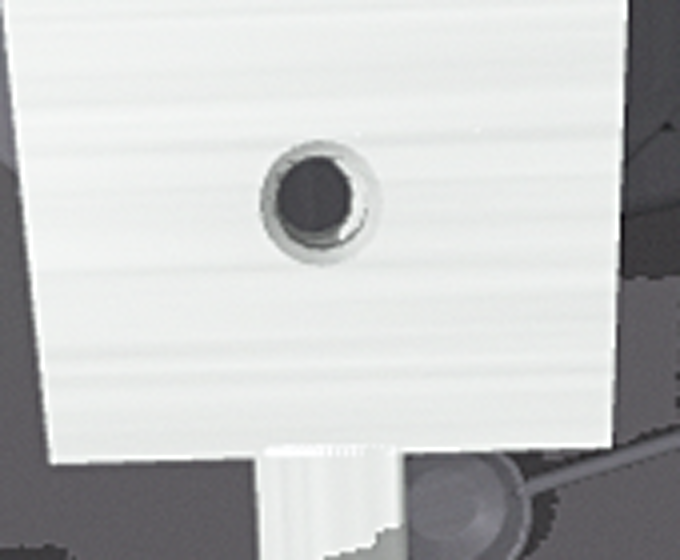

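The ring's hole lies slightly left (clockwise) of the lever hole, with a pale crescent at crop (365,200). That agrees with the measured middle of about 158.8°, so I'm turning 2° clockwise.

Call:
play_rows(
  offset=[
    [0.7,2,0],
    [0.7,2,0],
    [0,0,0],
  ],
  turn=[0,0,0],
)

```text
clock: 13.95
position: [483.1, 70.7, 194.2]
ee_rot: [-0.57, 0.822, 0.004, -0.001]
contact_force: [-1.5, 1.5, 2.3]
gripper_width: 14.4
```

```bash
python3 st.py; python3 - <<'E'
from h import *
im,d,p=grab('wrist','w4.png'); b=cv2.imread('pics/w4.png')
cv2.imwrite('pics/w4c.png',cv2.resize(b[115:165,250:310],None,fx=8,fy=8,interpolation=cv2.INTER_CUBIC))
E
```

```text
t13.95 pos [483.13  70.74 194.24] yaw 249.45 ang 159.28 r 117.7 Ft -0.87 Fr 1.98 Fz 2.27 w 14.4 tilt [-0.007  0.005] tq [0.5  0.44 0.06] j [ 0.47  0.19 -0.37 -0.01 -1.02  0.74]
```

View pics/w4c.png

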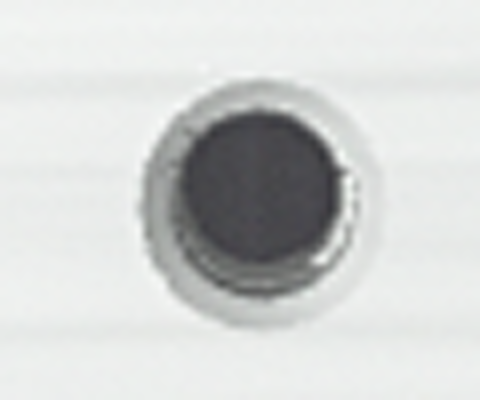

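Laterally the dark bore (262,187) is now centred in the lever hole (262,203); the vertical offset is parallax. Next: release the post, rise and measure.

```bash
python3 - <<'E'
from h import *
np.set_printoptions(precision=2,suppress=True)
p=eyes.camera_params('wrist'); print('hole',atz(p,[[250+262/8,115+203/8]],177))
C=np.array([593.2,29.1]);
for a in (158.3,159.3): print(C+58*np.array([np.cos(np.radians(a)),np.sin(np.radians(a))]))
h=atz(p,[[250+262/8,115+203/8]],177)[0]
print('deep expected px for centred', (w2p(p,[h-[0,0,27],h])-[250,115])*8)
E
```

```text
hole [[540.24  49.6  177.  ]]
[539.31  50.55]
[538.94  49.6 ]
deep expected px for centred [[263.35 180.2 ]
 [262.   203.  ]]
```

Call:
play_rows(
  offset=[
    [0,0,0],
    [0,0,0],
    [0,0,0],
    [0,0,0],
    [0,0,0],
    [0,0,10],
    [0,0,20],
    [0,0,30],
    [0,0,30],
  ],
  turn=[0,0,0,0,0,0,0,0,0],
  grip=0,
)

```text
clock: 14.9
position: [481.1, 68.4, 284.3]
ee_rot: [-0.569, 0.822, 0.004, -0.006]
contact_force: [0.6, -0.5, 0.2]
gripper_width: 42.9
```

```bash
python3 st.py; python3 lug.py; python3 - <<'E'
from h import *
np.set_printoptions(precision=2,suppress=True)
im,d,p=grab('wrist','w5.png')
P=cloud(p,d,np.ones(d.shape,bool));q=P[(P[:,2]>219)&(P[:,2]<232)];q=q[np.hypot(q[:,0]-483,q[:,1]-71)<15]
if len(q): m=(q.min(0)+q.max(0))/2; print(len(q),q.mean(0),m,np.degrees(np.arctan2(m[1]-29.1,m[0]-593.2)))
# hole: dark blob on white plate
g=cv2.cvtColor(im,cv2.COLOR_RGB2GRAY); pr=w2p(p,[[538.8,49.9,177]])[0]; print('pred hole px',pr)
x,y=pr.astype(int); y0,x0=max(y-25,0),max(x-25,0); c=(g[y0:y+25,x0:x+25]<205).astype(np.uint8)
n,l,s,cc=cv2.connectedComponentsWithStats(c); print([(a[4],a[:4]+[x0,y0,0,0],b+[x0,y0],atz(p,[b+[x0,y0]],177)[0]) for a,b in zip(s[1:],cc[1:]) if a[4]>30])
E
```

```text
t14.90 pos [481.1   68.43 284.33] yaw 249.33 ang 160.67 r 118.8 Ft 0.28 Fr -0.76 Fz 0.24 w 42.9 tilt [-0.015 -0.   ] tq [ 0.03 -0.13 -0.01] j [ 0.47  0.12 -0.22 -0.01 -1.25  0.74]
[[291.65 187.76]] lug -5.21
[[291.65 187.75]] lug -5.20
357 [483.38  70.3  225.75] [482.55  70.59 223.71] 159.44592758422942
pred hole px [281.71 136.43]
[(np.int32(240), array([272, 126,  17,  19]), array([279.87, 134.68]), array([540.71,  50.86, 177.  ]))]
```

Call:
play_rows(
  offset=[
    [4,46,-10],
    [4,46,-20],
    [4,46,-30],
    [4,46,-30],
    [4,46,-30],
    [0,0,0],
    [0,0,0],
  ],
  turn=[0,0,0,0,0,0,0],
)

```text
clock: 15.75
position: [498.8, 289.4, 168.9]
ee_rot: [-0.567, 0.824, 0.003, -0.004]
contact_force: [0.2, -0.0, 0.9]
gripper_width: 42.6
```

```bash
python3 st.py; python3 - <<'E'
from h import *
np.set_printoptions(precision=2,suppress=True)
im,d,p=grab('wrist','w6.png')
print('pred',w2p(p,[[500.7,302,75],[500.7,302,35]]))
P=cloud(p,d,np.ones(d.shape,bool));q=P[(P[:,2]>60)&(P[:,2]<82)];q=q[np.hypot(q[:,0]-501,q[:,1]-302)<18]
if len(q): print(len(q),q.mean(0),(q.min(0)+q.max(0))/2,q.min(0),q.max(0))
t=q[q[:,2]>72];print(len(t),t.mean(0),(t.min(0)+t.max(0))/2)
print([(round(r['score'],2),np.array(r['bbox'])) for r in find_in('wrist','pin')[:5]])
E
```

```text
t15.75 pos [498.79 289.44 168.88] yaw 249.08 ang 109.93 r 276.9 Ft -0.16 Fr -0.09 Fz 0.86 w 42.6 tilt [-0.011 -0.   ] tq [-0.09 -0.04 -0.05] j [ 0.8   0.36 -0.19 -0.01 -1.03  0.41]
pred [[268.23 210.35]
 [270.06 198.25]]
325 [502.89 301.84  74.36] [501.52 302.54  69.32] [493.75 294.85  60.08] [509.29 310.22  78.55]
266 [502.04 302.34  76.22] [501.48 302.61  75.32]
[(0.58, array([243.4, 107.4,  22.9,  21.7])), (0.58, array([370.6, 199.1,  32.3,  27.9])), (0.48, array([243.3, 285.7,  15.2,  37.6]))]
```

View pics/w6.png

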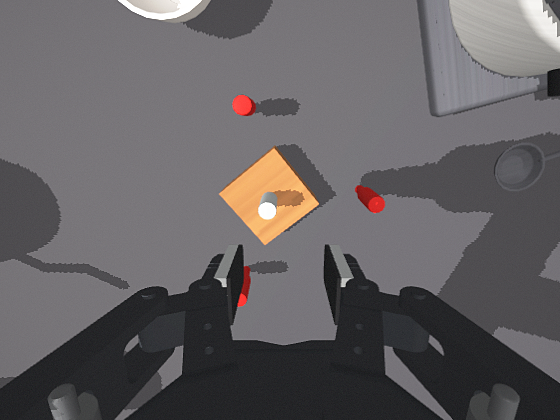

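The view shows the steel pin at (267,210), matching the prediction of (268,210), with the red look-alikes well clear. Descending.

Call:
play_rows(
  offset=[
    [1.5,8,-20],
    [1.5,6,-20],
    [0,0,-15],
    [0,0,0],
  ],
  turn=[0,0,0,0],
)

```text
clock: 16.25
position: [504.2, 299.8, 118.7]
ee_rot: [-0.564, 0.826, 0.004, 0.001]
contact_force: [0.5, -0.3, 0.1]
gripper_width: 42.4
```

```bash
python3 st.py
```

```text
t16.25 pos [504.19 299.8  118.66] yaw 248.68 ang 108.20 r 285.0 Ft -0.38 Fr -0.39 Fz 0.05 w 42.4 tilt [-0.003  0.007] tq [-0.04 -0.01 -0.  ] j [ 0.81  0.42 -0.24 -0.01 -0.91  0.4 ]
```

Call:
play_rows(
  offset=[
    [-3,2,-20],
    [0,0.6,-20],
    [0,0,-20],
    [0,0,-12],
    [0,0,-3],
    [0,0,0],
  ],
  turn=[0,0,0,0,0,0],
)

```text
clock: 16.85
position: [506.6, 301.2, 52.0]
ee_rot: [-0.562, 0.827, 0.004, 0.009]
contact_force: [0.3, 0.3, -0.5]
gripper_width: 43.1
```

```bash
python3 st.py
```

```text
t16.85 pos [506.64 301.18  52.  ] yaw 248.42 ang 107.65 r 285.5 Ft -0.39 Fr 0.17 Fz -0.45 w 43.1 tilt [0.011 0.018] tq [-0.04  0.02 -0.01] j [ 0.81  0.5  -0.31 -0.01 -0.74  0.39]
```

Call:
play_rows(
  offset=[
    [-5,1.5,-6],
    [-1,0,-5],
    [0,0,0],
  ],
  turn=[0,0,0],
)

```text
clock: 17.15
position: [501.5, 303.6, 43.0]
ee_rot: [-0.562, 0.827, 0.005, 0.012]
contact_force: [-0.5, -0.4, -0.4]
gripper_width: 42.6
```

```bash
python3 st.py
```

```text
t17.15 pos [501.46 303.64  42.98] yaw 248.42 ang 108.48 r 289.5 Ft 0.56 Fr -0.25 Fz -0.38 w 42.6 tilt [0.014 0.021] tq [-0.04  0.05 -0.02] j [ 0.82  0.51 -0.33 -0.01 -0.71  0.38]
```

Call:
play_rows(
  offset=[
    [0,-1,0],
    [0,0,0],
    [0,0,0],
    [0,0,0],
    [0,0,0],
    [0,0,0],
  ],
  turn=[0,0,0,0,0,0],
  grip=-1,
)

```text
clock: 17.75
position: [501.6, 303.1, 43.6]
ee_rot: [-0.562, 0.827, 0.005, 0.012]
contact_force: [-0.7, -0.0, 0.1]
gripper_width: 14.9
```

```bash
python3 st.py
```

```text
t17.75 pos [501.64 303.06  43.57] yaw 248.45 ang 108.48 r 288.9 Ft 0.69 Fr 0.23 Fz 0.14 w 14.9 tilt [0.015 0.022] tq [-0.04  0.02 -0.01] j [ 0.82  0.51 -0.33 -0.01 -0.71  0.38]
```

Call:
play_rows(
  offset=[
    [0,0,10],
    [0,0,15],
    [0,0,25],
    [0,0,40],
    [0,0,45],
    [0,0,45],
    [0,0,30],
    [0,0,0],
  ],
  turn=[0,0,0,0,0,0,0,0],
)

```text
clock: 18.55
position: [499.4, 300.1, 265.3]
ee_rot: [-0.562, 0.827, 0.004, 0.012]
contact_force: [0.1, 1.0, 0.2]
gripper_width: 14.4
```

Call:
play_rows(
  offset=[
    [7,-45,0],
    [7,-45,0],
    [7,-45,0],
    [7,-45,0],
    [7,-40,0],
    [3,-20,0],
    [0,0,0],
    [0,0,0],
  ],
  turn=[0,0,0,0,0,0,0,0],
)

```text
clock: 19.35
position: [533.4, 51.6, 264.3]
ee_rot: [-0.563, 0.826, 0.006, 0.011]
contact_force: [0.2, 0.1, -0.7]
gripper_width: 14.2
```

```bash
python3 st.py
```

```text
t19.35 pos [533.37  51.65 264.32] yaw 248.53 ang 159.35 r 63.9 Ft -0.13 Fr -0.17 Fz -0.69 w 14.2 tilt [0.011 0.022] tq [ 0.   -0.05 -0.05] j [ 0.39  0.2  -0.16 -0.02 -1.19  0.81]
```

Call:
play_rows(
  offset=[
    [4,0,-10],
    [3,-1,-15],
    [0,0,-10],
    [0,0,0],
  ],
  turn=[0,0,0,0],
)

```text
clock: 19.75
position: [539.9, 54.1, 225.8]
ee_rot: [-0.565, 0.825, 0.007, 0.01]
contact_force: [-0.1, 0.2, -0.2]
gripper_width: 14.6
```

```bash
python3 st.py; python3 - <<'E'
from h import *
np.set_printoptions(precision=2,suppress=True)
s=arm.read_state();im,d,p=grab('wrist','w7.png'); b=cv2.imread('pics/w7.png')
t=s['position']
pr=w2p(p,[[540,50,177],t+[-.3,-.5,-32.6],t+[-.3,-.5,-8.6]]);print(pr)
x,y=pr[:2].mean(0).astype(int);x0,y0=x-75,y-65;print(x0,y0)
cv2.imwrite('pics/w7c.png',cv2.resize(b[y0:y0+130,x0:x0+150],None,fx=5,fy=4.6,interpolation=cv2.INTER_CUBIC) if 0 else cv2.resize(b[y0:y0+130,x0:x0+150],None,fx=4,fy=4,interpolation=cv2.INTER_CUBIC))
E
```

```text
t19.75 pos [539.94  54.12 225.79] yaw 248.78 ang 154.84 r 58.8 Ft -0.12 Fr 0.19 Fz -0.25 w 14.6 tilt [0.009 0.023] tq [-0.    0.06 -0.01] j [ 0.39  0.24 -0.2  -0.02 -1.11  0.82]
[[290.43 224.44]
 [285.4  235.13]
 [284.67 250.7 ]]
212 164
```

View pics/w7c.png

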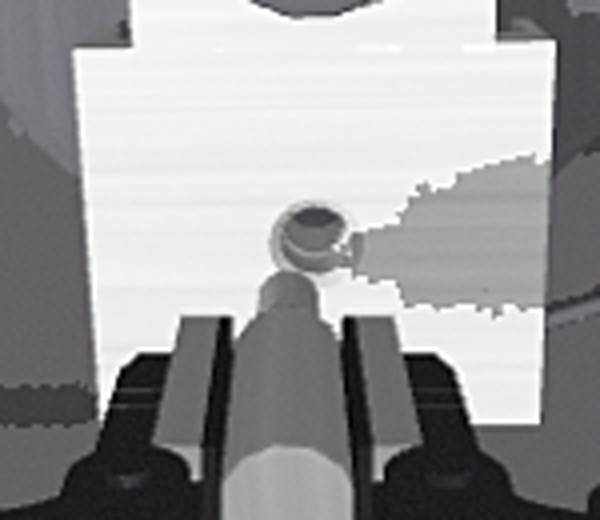

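The crop shows the pin tip at crop (289,280) and the hole rim at (313,240), which agree with the projections to about 1 px. The pin needs about 4 mm in -y.

Call:
play_rows(
  offset=[
    [0,-3,-5],
    [0,-1.5,-4],
    [0,0,0],
  ],
  turn=[0,0,0],
)

```text
clock: 20.1
position: [540.9, 50.5, 217.7]
ee_rot: [-0.566, 0.825, 0.006, 0.012]
contact_force: [0.8, -0.4, -0.5]
gripper_width: 14.4
```

```bash
python3 st.py
```

```text
t20.10 pos [540.86  50.45 217.7 ] yaw 248.91 ang 157.81 r 56.5 Ft 0.10 Fr -0.91 Fz -0.52 w 14.4 tilt [0.012 0.024] tq [-0.05  0.03  0.04] j [ 0.38  0.25 -0.22 -0.02 -1.08  0.83]
```

Call:
play_rows(
  offset=[
    [-0.9,-0.6,-3],
    [-0.5,0,-3],
    [0,0,0],
  ],
  turn=[0,0,0],
)

```text
clock: 20.4
position: [539.6, 49.7, 211.9]
ee_rot: [-0.566, 0.825, 0.006, 0.012]
contact_force: [-0.4, -1.0, -1.5]
gripper_width: 14.4
```

```bash
python3 st.py; python3 - <<'E'
from h import *
np.set_printoptions(precision=2,suppress=True)
s=arm.read_state();im,d,p=grab('wrist','w8.png'); b=cv2.imread('pics/w8.png')
t=s['position']; pr=w2p(p,[[540,50,177],t+[0,0,-32.6]]);print(pr)
x,y=pr.mean(0).astype(int);x0,y0=x-40,y-30;print(x0,y0)
cv2.imwrite('pics/w8c.png',cv2.resize(b[y0:y0+60,x0:x0+80],None,fx=8,fy=8,interpolation=cv2.INTER_CUBIC))
E
```

```text
t20.40 pos [539.56  49.7  211.86] yaw 248.89 ang 158.99 r 57.5 Ft 1.05 Fr 0.01 Fz -1.48 w 14.4 tilt [0.014 0.024] tq [-0.06  0.   -0.02] j [ 0.38  0.25 -0.23 -0.02 -1.07  0.83]
[[284.05 233.49]
 [284.63 235.2 ]]
244 204
```

View pics/w8c.png

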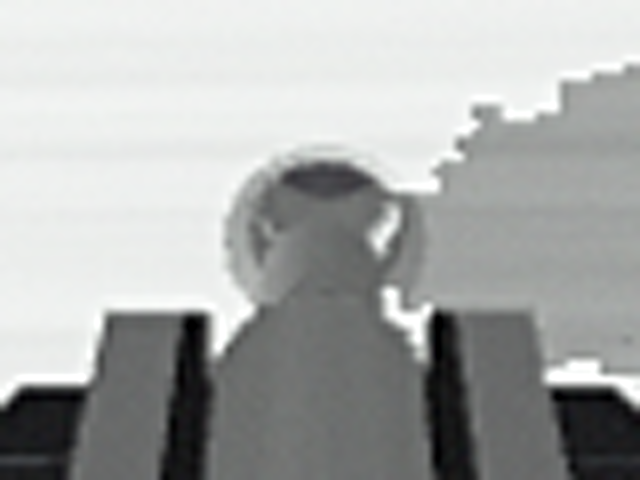

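The tip (325,250) is laterally centred over the hole (326,243). Inserting in small steps.

Call:
play_rows(
  offset=[
    [0.1,0.1,-3],
    [0.1,0.1,-3],
    [0,0,-2],
    [0,0,0],
  ],
  turn=[0,0,0,0],
)

```text
clock: 20.85
position: [540.1, 50.0, 203.7]
ee_rot: [-0.566, 0.825, 0.006, 0.013]
contact_force: [0.9, -1.0, -1.0]
gripper_width: 14.0
```

```bash
python3 st.py
```

```text
t20.85 pos [540.11  49.96 203.7 ] yaw 248.90 ang 158.55 r 57.0 Ft 0.60 Fr -1.25 Fz -1.00 w 14.0 tilt [0.015 0.024] tq [-0.03  0.09  0.01] j [ 0.38  0.26 -0.24 -0.02 -1.05  0.83]
```

Call:
play_rows(
  offset=[
    [-0.1,0,-2],
    [-0.1,0,-2],
    [-0.1,0,-2],
    [0,0,0],
  ],
  turn=[0,0,0,0],
)

```text
clock: 21.25
position: [539.8, 50.0, 197.1]
ee_rot: [-0.566, 0.825, 0.006, 0.013]
contact_force: [-0.3, -0.5, -1.8]
gripper_width: 14.2
```

```bash
python3 st.py
```

```text
t21.25 pos [539.82  49.98 197.11] yaw 248.90 ang 158.64 r 57.3 Ft 0.54 Fr 0.09 Fz -1.75 w 14.2 tilt [0.015 0.024] tq [-0.02  0.01  0.02] j [ 0.38  0.26 -0.25 -0.02 -1.03  0.83]
```

Tip at about 164.5 mm, below the 166 mm stop, with no force: it has entered the ring.

Call:
play_rows(
  offset=[
    [0,0,-2],
    [0,0,-2],
    [0,0,-2],
    [0,0,-2],
    [0,0,0],
  ],
  turn=[0,0,0,0,0],
)

```text
clock: 21.75
position: [539.9, 50.0, 188.4]
ee_rot: [-0.566, 0.825, 0.006, 0.013]
contact_force: [0.2, -0.0, -0.7]
gripper_width: 14.2
```

```bash
python3 st.py
```

```text
t21.75 pos [539.86  50.   188.42] yaw 248.90 ang 158.61 r 57.3 Ft -0.07 Fr -0.18 Fz -0.67 w 14.2 tilt [0.015 0.024] tq [0.01 0.01 0.  ] j [ 0.38  0.27 -0.26 -0.02 -1.01  0.83]
```

Call:
play_rows(
  offset=[
    [0,0,-1],
    [0,0,-1],
    [0,0,-1],
    [0,0,0],
  ],
  turn=[0,0,0,0],
)

```text
clock: 22.15
position: [540.0, 50.0, 185.5]
ee_rot: [-0.566, 0.825, 0.006, 0.013]
contact_force: [-0.5, -0.4, 0.4]
gripper_width: 14.6
```

```bash
python3 st.py
```

```text
t22.15 pos [540.05  49.99 185.54] yaw 248.91 ang 158.55 r 57.1 Ft 0.55 Fr 0.30 Fz 0.38 w 14.6 tilt [0.015 0.024] tq [-0.01  0.14  0.01] j [ 0.38  0.28 -0.27 -0.02 -1.    0.83]
```

Call:
play_rows(
  offset=[
    [0,0,-0.7],
    [0,0,-0.7],
    [0,0,-0.5],
  ],
  turn=[0,0,0],
)

```text
clock: 22.45
position: [540.1, 50.0, 185.4]
ee_rot: [-0.566, 0.824, 0.005, 0.013]
contact_force: [-2.6, -0.4, 3.1]
gripper_width: 14.2
```

```bash
python3 st.py
```

```text
t22.45 pos [540.14  49.98 185.36] yaw 248.95 ang 158.52 r 57.0 Ft 1.29 Fr 2.26 Fz 3.06 w 14.2 tilt [0.016 0.024] tq [ 0.08  0.66 -0.05] j [ 0.38  0.28 -0.27 -0.02 -1.    0.83]
```

Fz rose to 3 N at z 185.4, against 185.6 expected for the shoulder down. The pin is seated, so I'm letting go and withdrawing.

Call:
play_rows(
  offset=[
    [0,0,0.2],
    [0,0,0],
    [0,0,0],
    [0,0,0],
    [0,0,0],
    [0,0,10],
    [-0.5,0,20],
    [0,0,30],
    [0,0,40],
    [0,0,40],
  ],
  turn=[0,0,0,0,0,0,0,0,0,0],
  grip=0,
)

```text
clock: 23.45
position: [536.1, 48.9, 324.7]
ee_rot: [-0.566, 0.825, 0.007, 0.007]
contact_force: [1.5, 0.1, -0.2]
gripper_width: 42.2
```

Call:
play_rows(
  offset=[
    [-45,-10,10],
    [-45,-10,0],
    [-45,-10,0],
    [0,0,0],
  ],
  turn=[0,0,0,0],
)

```text
clock: 23.85
position: [401.1, 18.2, 344.7]
ee_rot: [-0.566, 0.825, 0.004, 0.016]
contact_force: [1.1, -0.5, 1.1]
gripper_width: 42.7
```

```bash
python3 st.py; python3 lug.py; python3 - <<'E'
from h import *
np.set_printoptions(precision=2,suppress=True)
im,d,p=grab('top','t9.png'); M=np.zeros(d.shape,bool);M[225:275,250:300]=1
P=cloud(p,d,M);
for c in ([540,50],[483,70]):
    q=P[(np.hypot(*(P[:,:2]-c).T)<14)&(P[:,2]>200)]; print(len(q),q.mean(0) if len(q) else '',np.percentile(q[:,2],[50,95]) if len(q) else '')
im2,d2,p2=grab('scene','s9.png')
print('scene pred pin shoulder/top',w2p(p2,[[540,50,177],[540,50,217]]))
a=cv2.resize(cv2.imread('pics/t9.png')[170:300,230:350],(480,520),interpolation=cv2.INTER_CUBIC)
u,v=w2p(p2,[[540,50,190]])[0].astype(int)
b=cv2.resize(cv2.imread('pics/s9.png')[v-45:v+45,u-25:u+25],(289,520),interpolation=cv2.INTER_CUBIC)
cv2.imwrite('pics/fin.png',np.hstack([a,b]))
E
```

```text
t23.85 pos [401.13  18.2  344.67] yaw 248.90 ang -176.75 r 192.4 Ft 0.56 Fr -1.07 Fz 1.09 w 42.7 tilt [0.021 0.024] tq [ 0.01 -0.07  0.05] j [ 0.44 -0.09 -0.28 -0.01 -1.35  0.76]
[[291.71 187.74]] lug -5.30
[[291.71 187.74]] lug -5.31
44 [540.16  50.   215.39] [216.06 218.89]
49 [482.47  70.59 223.53] [223.87 227.39]
scene pred pin shoulder/top [[316.2  197.86]
 [317.51 182.16]]
```

View pics/fin.png

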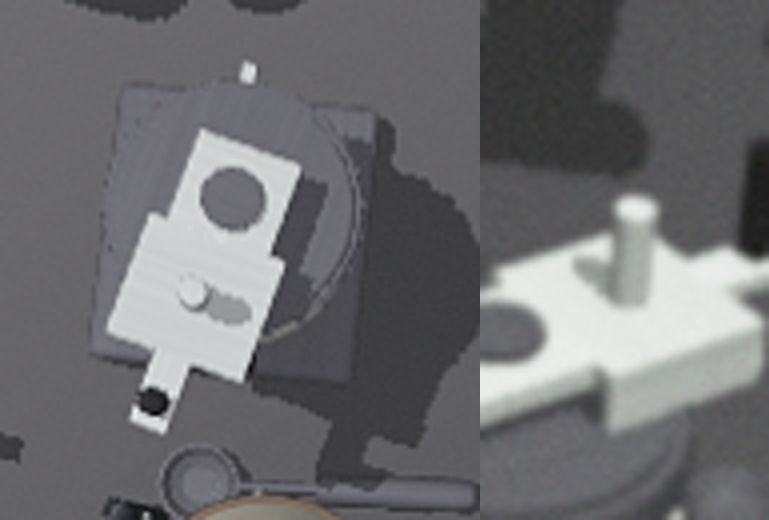

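The pin stands upright in the lever (left panel 195,293; right panel 632,250) with no gap at the shoulder. Its top reads 216 mm against 217 expected, and the lug is back at rest.

```bash
python3 -c "
from bench import arm
print(arm.job_done())"
```

```text
the job is handed in; nothing more can be done
None
```

The locking pin is fully home in the lever at the middle of its play, and the job was handed in at about 24 s.

- **Feeling the play:** I gripped the lever by its post and swung it clockwise, then counter-clockwise. Each way I held it for about 0.6 s with the collar turned roughly 2–3°. The collar lug in the top camera read 2.2° clockwise and 2.9° counter-clockwise. Force and torque at the wrist suggested about 3.4° and 2.1°, so the two measures differ by up to about 1°. Every reading stayed under 5°.
- **Setting the middle:** The play came out at about 24–25°. I set the lever at about 159.3°; the two measures put the middle at 158.4° and 159.4°. The wrist camera showed the two holes in line side to side.
- **Seating the pin:** I took the steel pin from the wooden stand, not one of the red look-alikes. It slid in with no noticeable force, about 3 N when the shoulder met the lever, and I let go.
- **Last checks:** The pin's top measured about 216 mm (217 mm expected when home), the lug was back at its rest position, and the gripper was clear. I never moved near the bowls, tumbler, jar or red look-alikes, and the spoon looked undisturbed; I made no separate final check of them.

I viewed 10 pictures in all, within the budget.

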